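# Set and lock the patty press to its gauge puck

## Task

Set the patty press to the gauge puck lying on its bed: push the plunger down by its black knob until the plate rests on the puck, without crushing it. Then lock the setting: run the jam nut down against the press, clockwise from above by its black crank handle, until it is snug at about 10 N on the handle, well short of the 18 N that would damage it. Leave both pucks, the sauce bottles and the salt jar where they are, and let go at the end.

Things in the scene. Friction and masses are not known exactly. Their poses are not given: they have to be found in the camera images.
- press: Red bench patty press, fixed. Origin on the vertical axis of plunger, spigot and nut, at counter height. Base 20 mm high, steel bed disc 90 mm across, top at 26 mm. Column at +y (80 to 116 mm off) and bridge (60 mm wide, 125 to 150 mm high) carry the fixed threaded boss (dark hexagon 50 mm across up to 158 mm, copper spring washer, threaded spigot 29 mm across up to 184 mm).
- plunger: Steel plunger; origin: centre of the underside of its pressing plate (72 mm across, 8 mm thick), which hangs between bridge and bed. It slides only vertically (60 mm of travel), takes about 3 N to push down and stays where it is left.
- knob_top (a point): Centre of the top of the plunger's black round knob (32 mm across, 18 mm tall) on a 16 mm rod, above the nut; 160 mm above the plate's underside. Push down on it.
- nut_top (a point): Centre of the top of the brass jam nut (40 mm across, 14 mm tall). Its x points to the crank handle. Clockwise moves it down 2.5 mm a turn. 3 to 5 rad to go; how far, and where the crank then points, must be felt. Free drag 0.2 N m (3 N at the handle while turning); on the washer 0.35 N m plus 0.9 N m per rad. Snug: 0.65 N m (10 N); damage: over 1.2 N m (18 N). Stays where left, but for a slight spring-back.
- washer: Copper spring washer, 36 mm across, 2 mm thick, round the spigot's foot under the jam nut; origin at the centre of its underside, 158 mm above the counter. Stiff: tightening the nut flattens it by only 0.4 mm per rad, too little to see; the turning force tells.
- handle (a point): Middle of the crank handle: upright black sleeve 18 mm across, 36 mm tall, spinning freely on its pin (fingers need not turn with it), 65 mm from the nut's axis at the end of a flat brass arm. The sleeve's top is 18 mm above this point, the arm's top 19 mm below it, the nut's top 20 mm below it. Sinks with the nut.
- puck_thin: Orange gauge puck, 60 mm across, 18 mm thick, loose. Origin at the centre of its underside. It lies either on the press bed or on the wooden stand.
- puck_thick: Blue gauge puck, 60 mm across, 28 mm thick, loose. Origin at the centre of its underside. It lies where the orange one does not.
- sauce_red: Red squeeze bottle, 56 mm across, 170 mm tall, standing right of the press; leave alone. Origin at the centre of its underside.
- sauce_yellow: Yellow squeeze bottle like the red one, standing right of the press; leave alone. Origin at the centre of its underside.
- salt_jar: Glass salt jar, 60 mm across, 90 mm tall; leave alone. Origin at the centre of its underside.
There are look-alikes about, which are no part of the job. Of the things like the puck_thin, leave any that is turquoise; of the rest the smaller one is meant. Several things have the shape of the puck_thick; the one meant has the colours described above.

How it is judged:
On the way, in this order (a step that is already met when the one before it is completed fails the run):
1. the plunger's plate rests on the puck on the press bed (gap under 1 mm) (((horizontal distance between puck_thin and press below 0.015 m and z of plunger in the frame of puck_thin below 0.019 m) or (horizontal distance between puck_thick and press below 0.015 m and z of plunger in the frame of puck_thick below 0.029 m))), for 0.2 s.
2. the jam nut has been run down and snugged against the spring washer, the plate still on the puck (((horizontal distance between puck_thin and press below 0.015 m and z of plunger in the frame of puck_thin below 0.019 m) or (horizontal distance between puck_thick and press below 0.015 m and z of plunger in the frame of puck_thick below 0.029 m)) and z of washer in the frame of press below 0.15794 m), for 0.2 s.
At the end, for the whole second after the job is handed in: The plunger's plate rests on the gauge puck on the bed (gap under 1 mm, puck within 15 mm of the plunger axis), the jam nut is snug (turned at least 0.15 rad past first touch, flattening the spring washer by 0.06 mm, about 7 N at the handle), and the pucks are at rest (all of step 2 and linear speed of each of puck_thin, puck_thick below 0.02 m/s).
It fails at once if the jam nut is forced: driven 1 rad or more past first touch, flattening the spring washer by 0.4 mm (about 19 N at the handle) (z of washer in the frame of press below 0.1576 m).
It fails at once if the gauge puck is crushed: more than 70 N between plunger and puck (contact force between plunger and puck_thin above 70 N or contact force between plunger and puck_thick above 70 N).
It fails at once if a puck is moved by more than 15 mm (distance of any of puck_thin, puck_thick from where it was at the start of the episode above 0.015 m).
It fails at once if a bottle or the jar is moved by more than 30 mm (distance of any of sauce_red, sauce_yellow, salt_jar from where it was at the start of the episode above 0.03 m).
It also fails if it takes over 64 s, if anything falls off the work surface, if the arm or the gripper's body presses on something with over 40 N, if the wrist force passes 120 N, or if a joint passes its speed limit or range.

## Robot

A 6-joint arm with a two-finger parallel gripper is mounted at the origin on the work surface. World frame = base frame: x ahead of the robot, y to its left, z up, the work surface at z = 0. Lengths are in m, angles in rad, forces in N, time in s.
With the tool pointing down it reaches from about 0.35 to 0.775 m from the base axis. Payload 7.3 kg.
Tool frame: the origin (TCP) lies on the centre line of the jaws, within the pads' length; the fingertips stand 17 mm ahead of it and the grasp point (between the pads) lies 2 mm behind it (robot.tip_extent is the distance from the TCP to the fingertips, in m); z points along the fingers, y is the line along which they close (so a half turn about z gives the same grasp; the last joint's range is limited). The gripper opens to 92 mm and grips with 3 to 60 N. Pads are 19 mm wide; open, the fingers measure 130 mm over their backs; the gripper's body (75 mm by 190 mm) begins 47 mm behind the grasp point.
Start: joints at [-1.363, 0.342, 1.524, -0, 1.275, -0.146], TCP at [0.182, -0.492, 0.244] pointing down, gripper open.
Joint ranges: [-2.53, 2.53], [-0.77, 2.02], [0.04, 2.7], [-1, 4.14], [0.28, 2.66], [-3.11, 3.11]. Speed limits (rad/s): [2.57, 2.57, 3.14, 3.14, 3.14, 3.14].

## Interface

Orientations are given as [roll, pitch, yaw] about the fixed x, y, z axes, in that order (R = Rz(yaw) Ry(pitch) Rx(roll)).
In Python, from cell import robot gives the robot as it stands.
- The arm moves only by the tool step_arm, never from a script. Its argument "motion" is a list of rows, each a list of 2 entries, a list of its own where there are three numbers: the shift along the tool's x, y, z in units of 60 mm (1.0 is 60 mm), then the turn about the tool's z in rad. In form: [[[x, y, z], spin], ...]. A call has 1 to 10 rows; each row is the pose to reach, as a shift and turn from the pose commanded when the call began, along the tool's axes at that moment; what a row does not reach only later rows make up. A row lasts 1/8 s, in which the tool goes at most 62.5 mm and 10.7 degrees, less where a joint would pass 70% of its speed; a pose out of reach is approached as far as the arm can. A call with a gripper value outside its range is refused whole. "hand" is the closure in counts, from 0 (fully open) to 255 (shut), set as the call begins (left out, the last holds). The fingers move at their own pace and stop on an object; "squeeze" is the grip in N (left out, the last holds). Time passes only in rows, so rows that repeat a pose let the fingers close. It gives the time, the measured TCP pose, the force, the opening and the grip force at its end, in the units of the state.
- robot.observe(): the state, without advancing time (a new reading comes with each control period).
- robot.read_camera(name): name is "side" or "top"; returns a dict with "pixels" (420x560x3 uint8, red, green, blue), "intrinsics" (3x3 intrinsics, pixels), "xyz" and "rotation" of the camera in the world. Camera axes: x right, y up, looking along -z (the intrinsics and any distortion apply to the point x, -y, -z); pixel columns grow to the right and rows downward; lengths in m; the calibration is good to about 2 mm. A picture is of the moment at which its call begins. There is no depth.
- robot.hand_in(): hands the job in; it is judged then, once.
The state is a dict: "time": time; "qpos": joint angles; "qvel": joint speeds; "joint_efforts": joint torques, N m; "tool_pos": TCP position; "tool_rot": TCP orientation; "contact_force": force on the tool from outside, world axes, zero at the start; "torque": the same for the moment, N m; "opening": finger opening in m; "grip_force": force on a finger pad.
Only numpy, scipy, OpenCV 4.12 (cv2) and the standard library are available. Lean on these libraries where they do the work, as an engineer would, in place of code of your own. Each camera call takes 0.05 s, during which the arm holds its last target. There are 200 camera calls.

## Working session

There is one attempt and no reset: what is moved stays moved. The work goes in short steps, Python scripts to look and compute and a tool call to move; the robot and the scene stay as the last step left them, time stands still between calls to the robot, and variables do not carry over. Pictures are saved under pics/ and viewed, at most 10 in all, crops included, and the job is handed in when it is done.

Besides the shell and the picture viewer there is one more tool, called after "Call:" as a command line: name --argument value ..., lists and objects as JSON in quotes. step_arm: Moves the arm, as the interface text tells. Its arguments: {"type":"object","properties":{"motion":{"type":"array"},"hand":{"type":"number"},"squeeze":{"type":"number"}},"required":["motion"]}

```bash
mkdir -p pics; ls; python3 - <<'E'
from cell import robot
import cv2,numpy as np
for n in("side","top"):
    d=robot.read_camera(n);cv2.imwrite(f"pics/{n}0.png",d["pixels"][:,:,::-1]);print(n,d["intrinsics"],d["xyz"],d["rotation"],[k for k in d])
s=robot.observe();print(s)
E
```

```text
pics
side [[391.65728847   0.         283.37937277]
 [  0.         391.65728847 205.39232453]
 [  0.           0.           1.        ]] [0.03640889 0.61328532 0.83272154] [ 0.89125991  0.00719113 -2.44783956] ['pixels', 'intrinsics', 'xyz', 'rotation']
top [[501.63821938   0.         282.40530259]
 [  0.         501.63821938 212.85283423]
 [  0.           0.           1.        ]] [ 0.3182326  -0.01852283  1.69181234] [ 0.13981691  0.0156898  -1.56406098] ['pixels', 'intrinsics', 'xyz', 'rotation']
{'time': 0.1, 'qpos': array([-1.36297092e+00,  3.42643561e-01,  1.52486888e+00, -6.03001320e-05,
        1.27541340e+00, -1.46008119e-01]), 'qvel': array([ 0.00019059, -0.0019866 , -0.00084267,  0.00036488, -0.00136328,
       -0.00033495]), 'joint_efforts': array([ 9.64978717e-04, -4.32006598e+01, -2.44693154e+01,  7.18473201e-02,
        5.25663374e-02, -6.28072894e-05]), 'tool_pos': array([ 0.18184363, -0.49215718,  0.24313774]), 'tool_rot': array([-3.14026527e+00, -1.36913131e-04,  3.53851031e-01]), 'contact_force': array([-0.54998097,  0.72828759, -0.65993761]), 'torque': array([-0.03060675,  0.04503335, -0.0798442 ]), 'grip_force': 0.0, 'opening': 0.09182961997059876}
```

View pics/side0.png

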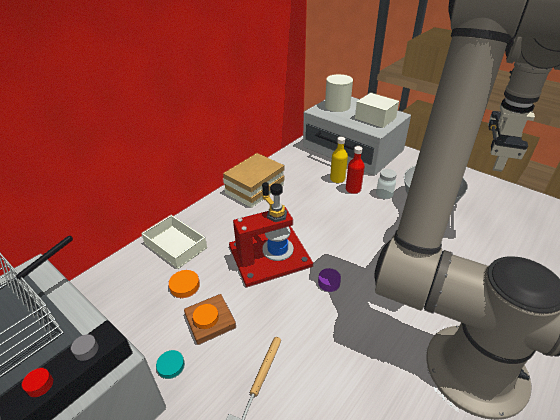

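View pics/top0.png

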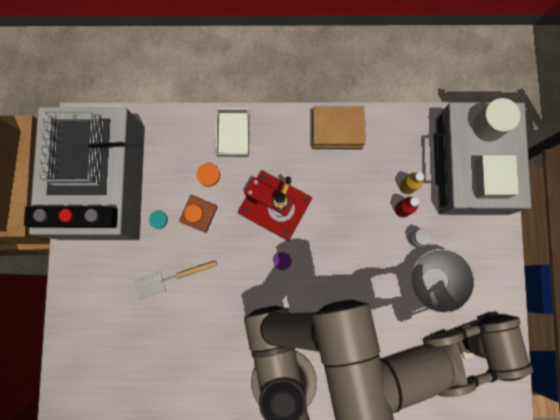

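The blue puck is on the press bed (side ~(277,243)). The orange one on the wooden stand (side (205,316)) is the small one. The larger orange (183,284), turquoise (170,363) and purple (329,280) pucks are look-alikes. Next I'll enlarge the press in both views.

```bash
python3 - <<'E'
import cv2,numpy as np
a=cv2.imread("pics/side0.png")[170:290,220:320];b=cv2.imread("pics/top0.png")[160:260,230:330]
r=np.hstack([cv2.resize(a,(400,480),interpolation=2),cv2.resize(b,(400,400),interpolation=2)[:480] if 0 else cv2.copyMakeBorder(cv2.resize(b,(400,400),interpolation=2),0,80,0,0,0)])
cv2.imwrite("pics/crop0.png",r)
E
```

```text
(no output)
```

View pics/crop0.png

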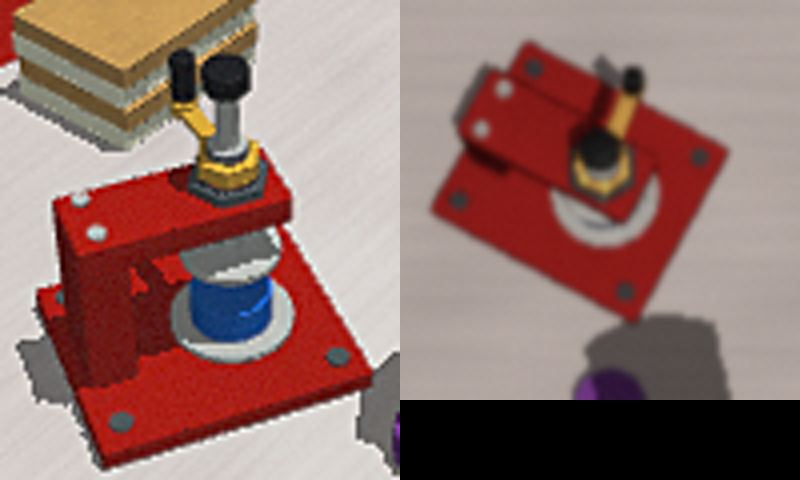

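The crop confirms blue is the puck under the plate. In side-view pixels the knob top is at about (276.5,185.5) and the handle middle about (265.5,189.5). In the top view the knob is about (280.5,196) and the handle (288,180). Now triangulating with masks.

```bash
cat > h.py <<'E'
import cv2,numpy as np
from scipy.spatial.transform import Rotation as R
from cell import robot
def cam(n):
    d=robot.read_camera(n);d["R"]=R.from_euler("xyz",d["rotation"]).as_matrix();return d
def ray(d,u,v):
    K=d["intrinsics"];c=np.array([(u-K[0,2])/K[0,0],-(v-K[1,2])/K[1,1],-1.])
    r=d["R"]@c;return np.array(d["xyz"]),r/np.linalg.norm(r)
def tri(A,B):
    (p,a),(q,b)=A,B
    M=sum(np.eye(3)-np.outer(x,x) for x in(a,b));y=sum((np.eye(3)-np.outer(x,x))@o for o,x in((p,a),(q,b)))
    X=np.linalg.solve(M,y);return X,np.linalg.norm(np.cross(X-p,a)),np.linalg.norm(np.cross(X-q,b))
def plane(A,z):
    p,r=A;return p+r*(z-p[2])/r[2]
def proj(d,X):
    c=d["R"].T@(np.array(X)-d["xyz"]);K=d["intrinsics"];return K[0,0]*c[0]/-c[2]+K[0,2],K[1,2]-K[1,1]*c[1]/-c[2]
def blobs(m,box):
    u0,v0,u1,v1=box;n,_,st,ce=cv2.connectedComponentsWithStats(m[v0:v1,u0:u1].astype(np.uint8))
    return [(st[i,:]+[u0,v0,0,0,0],ce[i]+[u0,v0]) for i in range(1,n) if st[i,4]>5]
E
python3 - <<'E'
from h import *
S,T=cam("side"),cam("top")
for d,b in((S,(255,175,300,205)),(T,(270,170,300,205))):
    for x in blobs(d["pixels"].max(2)<60,b):print(x)
hs=cv2.cvtColor(S["pixels"],cv2.COLOR_RGB2HSV)
print("blue",blobs((abs(hs[...,0].astype(int)-110)<14)&(hs[...,1]>120),(250,220,300,270)))
kx=tri(ray(S,276.5,185.3),ray(T,280.3,196));hx=tri(ray(S,265.5,189.3),ray(T,288.2,180));print(kx,hx)
for z in(.19,.2,.21,.22,.23,.24,.25):print(z,plane(ray(S,276.5,185.3),z),plane(ray(T,280.3,196),z))
# steel bed: light grey low-sat inside red base
m=(hs[...,1]<60)&(hs[...,2]>120)
print("bed",blobs(m,(258,225,297,265)))
print("white bolt", [x for x in blobs(m,(230,210,250,235))])
for u,v in((305,261),(249,276)):print("base bolts",plane(ray(S,u-.5 if u==305 else 250.5,v-1.8 if u==305 else 275.5),.02))
E
```

```text
(array([262, 182,   7,  14,  76]), array([265.26315789, 188.53947368]))
(array([270, 184,  12,  12, 116]), array([275.79310345, 188.90517241]))
(array([286, 177,   4,   6,  22]), array([287.5       , 179.72727273]))
(array([273, 190,  12,  12,  97]), array([278.60824742, 196.19587629]))
blue [(array([267, 239,  21,  17, 264]), array([277.37878788, 246.81439394]))]
(array([0.56875251, 0.01062181, 0.24945473]), np.float64(0.002350245047828477), np.float64(0.0023502450478284204)) (array([ 0.62792235, -0.01165114,  0.19618065]), np.float64(0.0018649054811356043), np.float64(0.0018649054811356177))
0.19 [ 0.62055265 -0.0518577   0.19      ] [0.58113064 0.0132109  0.19      ]
0.2 [ 0.61146405 -0.04150885  0.2       ] [0.57938011 0.0129996  0.2       ]
0.21 [ 0.60237545 -0.03116     0.21      ] [0.57762957 0.0127883  0.21      ]
0.22 [ 0.59328686 -0.02081114  0.22      ] [0.57587903 0.01257699 0.22      ]
0.23 [ 0.58419826 -0.01046229  0.23      ] [0.57412849 0.01236569 0.23      ]
0.24 [ 5.75109661e-01 -1.13439801e-04  2.40000000e-01] [0.57237795 0.01215439 0.24      ]
0.25 [0.56602106 0.01023541 0.25      ] [0.57062741 0.01194309 0.25      ]
bed [(array([291, 225,   6,  10,  33]), array([294.42424242, 228.09090909])), (array([286, 227,   4,   5,  10]), array([287.9, 228.6])), (array([272, 234,  18,   7,  53]), array([281.16981132, 237.11320755])), (array([265, 240,  29,  21, 155]), array([283.27741935, 252.97419355]))]
white bolt [(array([230, 210,  20,  25, 232]), array([236.75431034, 217.51724138])), (array([242, 227,   4,   3,  12]), array([243.5, 228. ]))]
base bolts [ 0.48359261 -0.00844217  0.02      ]
base bolts [0.56008299 0.1318656  0.02      ]
```

```bash
python3 - <<'E'
from h import *
from scipy.optimize import least_squares as LS
S,T=cam("side"),cam("top")
def f(p):
    x,y,z=p;return np.r_[np.subtract(proj(S,(x,y,z-.009)),(275.8,188.9)),np.subtract(proj(T,(x,y,z-.001)),(278.6,196.2))]
k=LS(f,[.57,.01,.245]);print("knob",k.x,k.fun)
def g(p): return np.r_[np.subtract(proj(S,p),(265.3,188.5)),np.subtract(proj(T,p+[0,0,.012]),(287.5,179.9))]
h=LS(g,[.6,0,.2]);print("handle",h.x,h.fun)
x,y,_=k.x;d=h.x[:2]-k.x[:2];print(np.hypot(*d),np.arctan2(d[1],d[0]))
# bed/puck outlines predicted from axis
for n,r,z in(("bed",.045,.026),("pucktop",.03,.054),("puckbot",.03,.026)):
    P=np.array([proj(S,(x+r*np.cos(t),y+r*np.sin(t),z)) for t in np.linspace(0,6.28,60)]);print(n,P.min(0),P.max(0))
hs=cv2.cvtColor(S["pixels"],cv2.COLOR_RGB2HSV);m=(hs[...,1]<60)&(hs[...,2]>100)
for v in range(244,262,2):
    c=np.where(m[v,255:305])[0]+255;print(v,c.min(),c.max(),end="; ")
E
```

```text
knob [0.56750088 0.01511108 0.2502778 ] [-0.92948162 -0.15527207  0.61145804  0.89461386]
handle [ 0.62516466 -0.00928495  0.20135302] [-0.37023781 -0.06192966  0.24090421  0.33900957]
0.06261211567473207 -0.4002378865928886
bed [260.80519126 238.01367324] [292.04026655 260.34267981]
pucktop [265.6712553  234.58965882] [286.81865114 249.41003823]
puckbot [266.01742136 241.54646795] [286.83490244 256.4245472 ]
244 264 304; 246 263 304; 248 263 293; 250 263 292; 252 263 292; 254 264 290; 256 266 289; 258 270 286; 260 276 280;
```

Call:
step_arm --motion '[[[0.5, -0.3, -1.0], 0.1], [[8.9, -5.7, -1.0], 0.35], [[8.9, -5.7, -1.0], 0.35], [[8.9, -5.7, -1.0], 0.35], [[8.9, -5.7, -1.0], 0.35], [[8.9, -5.7, -1.0], 0.35], [[8.9, -5.7, -1.0], 0.35], [[8.9, -5.7, -1.0], 0.35], [[8.9, -5.7, -1.0], 0.35], [[8.9, -5.7, -1.0], 0.35]]' --hand 255 --squeeze 40

```text
time: 1.55
tool_pos: [0.539, -0.0197, 0.3034]
tool_rot: [3.141, -0.0, 0.004]
contact_force: [0.2, -1.0, 0.6]
opening: 0.0009
grip_force: 0.0
```

Call:
step_arm --motion '[[[0.47, -0.57, 0.2], 0.004], [[0.47, -0.57, 0.2], 0.004], [[0.47, -0.57, 0.2], 0.004], [[0.47, -0.57, 0.2], 0.004]]'

```text
time: 2.05
tool_pos: [0.5658, 0.0117, 0.2918]
tool_rot: [3.141, -0.001, -0.002]
contact_force: [0.7, -0.1, 0.1]
opening: 0.0002
grip_force: 0.0
```

```bash
python3 - <<'E'
from h import *
S,T=cam("side"),cam("top")
s=robot.observe();print(s["tool_pos"],s["tool_rot"],s["contact_force"])
p=s["tool_pos"];print("tip proj",proj(S,p-[0,0,.017]),proj(T,p-[0,0,.017]))
a=cv2.resize(S["pixels"][130:230,220:340],(480,400),interpolation=2);b=cv2.resize(T["pixels"][150:250,240:320],(320,400),interpolation=2)
cv2.imwrite("pics/near1.png",np.hstack([a,b])[...,::-1])
E
```

```text
[0.56585557 0.01173531 0.29190491] [ 3.14129682e+00 -9.41921140e-04 -1.71602934e-03] [ 0.22548551 -0.30974228  0.03161303]
tip proj (np.float64(275.9759343747074), np.float64(177.48524614916667)) (np.float64(280.1878646794841), np.float64(196.1412722675339))
```

View pics/near1.png

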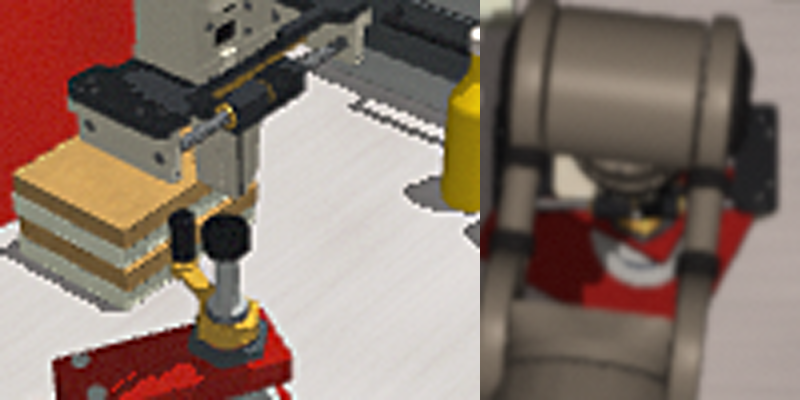

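The view shows the closed fingertips at about side (279.5,178) and the knob at (276.5,186). The tips need a few mm towards +x,+y. I'll shift by that and descend, watching the force.

Call:
step_arm --motion '[[[0.05, -0.08, 0.2], 0], [[0.05, -0.08, 0.35], 0], [[0.05, -0.08, 0.4], 0], [[0.05, -0.08, 0.4], 0]]'

```text
time: 2.65
tool_pos: [0.569, 0.0175, 0.2669]
tool_rot: [3.142, 0.001, -0.0]
contact_force: [0.1, 0.4, 0.2]
opening: 0.0007
grip_force: 0.0
```

Call:
step_arm --motion '[[[0, 0, 0.1], 0], [[0, 0, 0.2], 0], [[0, 0, 0.2], 0]]'

```text
time: 3.02
tool_pos: [0.569, 0.0175, 0.2548]
tool_rot: [3.142, 0.001, -0.0]
contact_force: [-0.7, 0.1, -0.2]
opening: 0.0005
grip_force: 0.0
```

Call:
step_arm --motion '[[[0, 0, 0.1], 0], [[0, 0, 0.2], 0], [[0, 0, 0.2], 0]]'

```text
time: 3.4
tool_pos: [0.5689, 0.0175, 0.2424]
tool_rot: [-3.142, 0.001, -0.0]
contact_force: [-0.5, 0.5, 0.3]
opening: 0.0003
grip_force: 0.0
```

```bash
python3 - <<'E'
from h import *
S=cam("side")
p=robot.observe()["tool_pos"];print("tip proj",proj(S,p-[0,0,.017]))
cv2.imwrite("pics/near2.png",cv2.resize(S["pixels"][150:270,220:340],(600,600),interpolation=2)[...,::-1])
E
```

```text
tip proj (np.float64(273.9681691104294), np.float64(193.9165288377713))
```

View pics/near2.png

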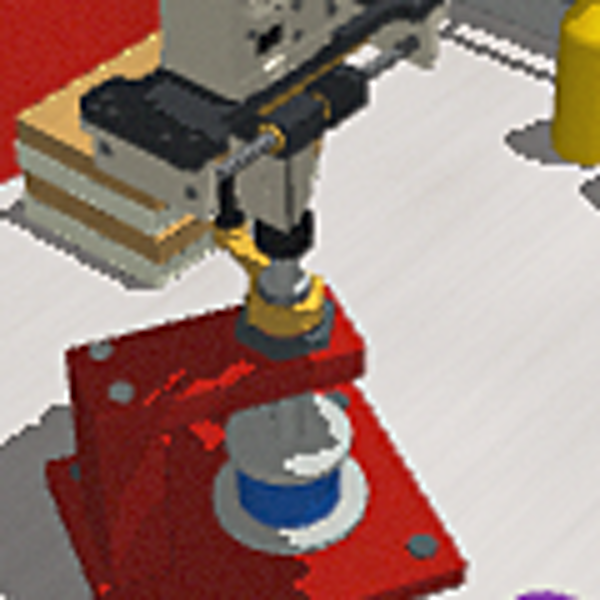

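The fingertips are on the knob and have pushed the plunger down; the plate is now close above the blue puck (crop ~(290,470)). I'll continue slowly.

Call:
step_arm --motion '[[[0, 0, 0.06], 0], [[0, 0, 0.12], 0], [[0, 0, 0.12], 0]]'

```text
time: 3.82
tool_pos: [0.569, 0.0175, 0.2356]
tool_rot: [3.142, 0.0, -0.0]
contact_force: [0.3, -0.5, 0.7]
opening: 0.0004
grip_force: 0.0
```

Call:
step_arm --motion '[[[0, 0, 0.02], 0], [[0, 0, 0.04], 0]]'

```text
time: 4.08
tool_pos: [0.5691, 0.0175, 0.2338]
tool_rot: [3.141, -0.0, -0.0]
contact_force: [-0.6, 0.5, 3.1]
opening: 0.0006
grip_force: 1.6
```

Call:
step_arm --motion '[[[0, 0, 0.02], 0], [[0, 0, 0.02], 0]]'

```text
time: 4.32
tool_pos: [0.5691, 0.0175, 0.2324]
tool_rot: [3.142, 0.0, -0.0]
contact_force: [-1.1, -0.0, 2.1]
opening: 0.0005
grip_force: 1.0
```

Call:
step_arm --motion '[[[0, 0, 0.015], 0], [[0, 0, 0.015], 0]]'

```text
time: 4.58
tool_pos: [0.5691, 0.0175, 0.2315]
tool_rot: [3.142, 0.0, -0.0]
contact_force: [-1.1, 0.3, 1.5]
opening: 0.0002
grip_force: 1.2
```

Call:
step_arm --motion '[[[0, 0, 0.01], 0], [[0, 0, 0.01], 0]]'

```text
time: 4.82
tool_pos: [0.5691, 0.0175, 0.2313]
tool_rot: [3.141, -0.0, -0.0]
contact_force: [-2.6, 0.2, 4.4]
opening: 0.0002
grip_force: 2.5
```

Call:
step_arm --motion '[[[0, 0, 0.01], 0], [[0, 0, 0.01], 0]]'

```text
time: 5.08
tool_pos: [0.5691, 0.0175, 0.2313]
tool_rot: [3.141, -0.001, -0.0]
contact_force: [-2.5, 0.9, 8.2]
opening: 0.0
grip_force: 4.2
```

Call:
step_arm --motion '[[[0, 0, 0.015], 0], [[0, 0, 0.015], 0], [[0, 0, 0.015], 0]]'

```text
time: 5.45
tool_pos: [0.5691, 0.0175, 0.2312]
tool_rot: [3.141, -0.002, -0.0]
contact_force: [-4.5, -0.3, 13.5]
opening: 0.0005
grip_force: 6.6
```

Call:
step_arm --motion '[[[0, 0, -0.2], 0], [[0, 0, -1.0], 0], [[0.9, 0.43, -1.0], 0], [[0.9, 0.43, -1.0], 0], [[0.9, 0.43, -1.0], 0]]' --hand 80

```text
time: 6.08
tool_pos: [0.6228, -0.0083, 0.2884]
tool_rot: [-3.141, 0.002, -0.001]
contact_force: [0.2, -0.3, 0.3]
opening: 0.0459
grip_force: 0.0
```

```bash
python3 - <<'E'
from h import *
S=cam("side")
s=robot.observe();p=s["tool_pos"];print(s["contact_force"],s["opening"],p,"tip proj",proj(S,p-[0,0,.017]))
for x in blobs(S["pixels"].max(2)<60,(255,180,300,215)):print(x)
print("knobtop exp",proj(S,(.569,.0165,.205)),"handle exp",proj(S,(.6252,-.0093,.1955)))
cv2.imwrite("pics/near3.png",cv2.resize(S["pixels"][130:270,220:340],(514,600),interpolation=2)[...,::-1])
E
```

```text
[ 0.76704545 -0.22238489  0.05644283] 0.049662716826729944 [ 0.6225235  -0.00800417  0.2889911 ] tip proj (np.float64(264.3569200204392), np.float64(167.1206135934007))
(array([262, 182,   7,  13,  73]), array([265.21917808, 188.28767123]))
(array([271, 194,  11,  11, 109]), array([276., 199.]))
knobtop exp (np.float64(274.3749245380522), np.float64(200.02122606398135)) handle exp (np.float64(265.002907364022), np.float64(190.1620318793121))
```

View pics/near3.png

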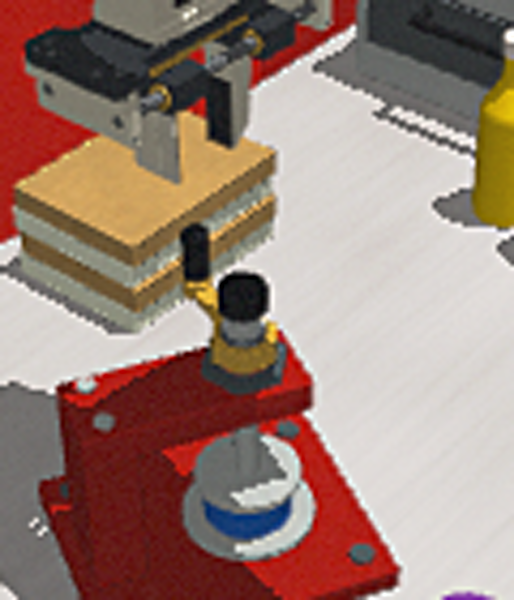

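The plate is seated on the blue puck (crop ~(245,510)), the knob is at side (276,199), the handle at (265.2,188.3) and the fingers straddle above the handle. Now I'll get the relative handle–axis vector from the known heights.

```bash
python3 - <<'E'
from h import *
S,T=cam("side"),cam("top")
k=plane(ray(S,276,199),.205);h=plane(ray(S,265.2,188.3),.1955);print("side",k,h,h-k,np.hypot(*(h-k)[:2]),np.arctan2(*(h-k)[1::-1]))
k=plane(ray(T,278.6,196.2),.249);h=plane(ray(T,287.5,179.9),.2075);print("top0",k,h,h-k,np.hypot(*(h-k)[:2]),np.arctan2(*(h-k)[1::-1]))
E
```

```text
side [0.56853297 0.01056312 0.205     ] [ 0.63047328 -0.01599837  0.1955    ] [ 0.06194031 -0.02656149 -0.0095    ] 0.0673952138374588 -0.4051051078631437
top0 [0.57019036 0.01692292 0.249     ] [ 0.62741923 -0.00851641  0.2075    ] [ 0.05722887 -0.02543932 -0.0415    ] 0.06262828921376373 -0.41828660970793574
```

Call:
step_arm --motion '[[[0.1, 0.07, 0.5], 0], [[0.1, 0.07, 1.0], 0], [[0.1, 0.07, 1.3], 0], [[0.1, 0.07, 1.47], 0], [[0.1, 0.07, 1.47], 0], [[0.1, 0.07, 1.47], 0]]'

```text
time: 6.98
tool_pos: [0.6295, -0.0125, 0.2025]
tool_rot: [3.141, -0.002, -0.0]
contact_force: [-0.1, -0.8, -0.8]
opening: 0.0631
grip_force: 0.0
```

Call:
step_arm --motion '[[[0, 0, 0], 0], [[0, 0, 0], 0], [[0, 0, 0], 0], [[0, 0, 0], 0], [[0, 0, 0], 0]]' --hand 255 --squeeze 15

```text
time: 7.6
tool_pos: [0.6291, -0.0125, 0.2013]
tool_rot: [3.142, 0.0, -0.0]
contact_force: [0.2, 2.3, -0.6]
opening: 0.0175
grip_force: 10.2
```

```bash
cat > turn.py <<'E'
import sys,numpy as np
a,step,n=float(sys.argv[1]),float(sys.argv[2]),int(sys.argv[3]);dr=float(sys.argv[4]) if len(sys.argv)>4 else 0
r=.065/.06
print([[[round(r*(np.cos(a-i*step)-np.cos(a)),3),round(-r*(np.sin(a-i*step)-np.sin(a)),3),round(.0066*step*i,3)],0] for i in range(1,n+1)], "end",a-n*step)
E
python3 turn.py -.41 .06 10
```

```text
[[[np.float64(-0.028), np.float64(0.059), 0.0], 0], [[np.float64(-0.059), np.float64(0.116), 0.001], 0], [[np.float64(-0.093), np.float64(0.171), 0.001], 0], [[np.float64(-0.131), np.float64(0.224), 0.002], 0], [[np.float64(-0.172), np.float64(0.274), 0.002], 0], [[np.float64(-0.216), np.float64(0.322), 0.002], 0], [[np.float64(-0.262), np.float64(0.368), 0.003], 0], [[np.float64(-0.312), np.float64(0.41), 0.003], 0], [[np.float64(-0.363), np.float64(0.449), 0.004], 0], [[np.float64(-0.417), np.float64(0.486), 0.004], 0]] end -1.01
```

Call:
step_arm --motion '[[[-0.03, 0.06, 0], 0], [[-0.06, 0.115, 0], 0], [[-0.095, 0.17, 0], 0], [[-0.13, 0.225, 0], 0], [[-0.17, 0.275, 0], 0], [[-0.215, 0.32, 0], 0], [[-0.26, 0.37, 0], 0], [[-0.31, 0.41, 0.005], 0], [[-0.365, 0.45, 0.005], 0], [[-0.417, 0.486, 0.005], 0]]' --squeeze 40

```text
time: 8.85
tool_pos: [0.6043, -0.0425, 0.2013]
tool_rot: [3.14, -0.001, -0.0]
contact_force: [4.1, -2.1, -1.2]
opening: 0.017
grip_force: 40.0
```

```bash
python3 - <<'E'
from h import *
s=robot.observe();print(s["tool_pos"],s["contact_force"],s["torque"],s["opening"],s["grip_force"])
S=cam("side")
for x in blobs(S["pixels"].max(2)<60,(255,180,300,225)):print(x)
E
python3 turn.py -1.01 .08 10|sed 's/np.float64//g'
```

```text
[ 0.60431701 -0.04246469  0.20132082] [ 4.09231491 -2.08904817 -1.17678938] [-0.2739221  -0.89707133  0.07967591] 0.016963274646783343 39.99898016452789
(array([271, 180,  14,  25, 171]), array([278.01169591, 194.15789474]))
(array([267, 210,  20,  12,  84]), array([276.46428571, 216.95238095]))
[[[(-0.075), (0.043), 0.001], 0], [[(-0.154), (0.08), 0.001], 0], [[(-0.235), (0.111), 0.002], 0], [[(-0.318), (0.135), 0.002], 0], [[(-0.403), (0.152), 0.003], 0], [[(-0.489), (0.162), 0.003], 0], [[(-0.575), (0.166), 0.004], 0], [[(-0.662), (0.163), 0.004], 0], [[(-0.748), (0.152), 0.005], 0], [[(-0.833), (0.135), 0.005], 0]] end -1.81
```

Call:
step_arm --motion '[[[-0.075, 0.045, 0], 0], [[-0.15, 0.085, 0], 0], [[-0.235, 0.115, 0], 0], [[-0.315, 0.14, 0], 0], [[-0.4, 0.157, 0.005], 0], [[-0.485, 0.167, 0.005], 0], [[-0.575, 0.171, 0.005], 0], [[-0.66, 0.168, 0.005], 0], [[-0.748, 0.157, 0.005], 0], [[-0.833, 0.14, 0.005], 0]]'

```text
time: 10.15
tool_pos: [0.5537, -0.0515, 0.2009]
tool_rot: [3.139, 0.0, -0.0]
contact_force: [3.1, -5.1, 0.3]
opening: 0.0168
grip_force: 40.0
```

```bash
python3 turn.py -1.81 .08 10|sed 's/np.float64//g'
```

```text
[[[(-0.083), (-0.024), 0.001], 0], [[(-0.164), (-0.054), 0.001], 0], [[(-0.243), (-0.091), 0.002], 0], [[(-0.318), (-0.134), 0.002], 0], [[(-0.39), (-0.183), 0.003], 0], [[(-0.457), (-0.237), 0.003], 0], [[(-0.52), (-0.297), 0.004], 0], [[(-0.578), (-0.362), 0.004], 0], [[(-0.63), (-0.43), 0.005], 0], [[(-0.677), (-0.503), 0.005], 0]] end -2.6100000000000003
```

```bash
cat > turn2.py <<'E'
import sys,numpy as np
cx,cy,px,py,a,step,n=map(float,sys.argv[1:8])
print([[[round(float(cx+.065*np.cos(a-i*step)-px)/.06,3),round(float(-(cy+.065*np.sin(a-i*step)-py))/.06,3)]] for i in range(1,int(n)+1)], a-n*step, cx+.065*np.cos(a-n*step),cy+.065*np.sin(a-n*step))
E
python3 turn2.py .5686 .0118 .554 -.0498 -1.8 .08 10
```

```text
[[[-0.086, 0.005]], [[-0.168, -0.024]], [[-0.247, -0.06]], [[-0.322, -0.103]], [[-0.394, -0.151]], [[-0.462, -0.205]], [[-0.526, -0.264]], [[-0.584, -0.327]], [[-0.637, -0.396]], [[-0.685, -0.468]]] -2.6 0.5129022310310184 -0.021707589168395172
```

Call:
step_arm --motion '[[[-0.086, 0.005, 0], 0], [[-0.168, -0.024, 0], 0], [[-0.247, -0.06, 0], 0], [[-0.322, -0.103, 0.005], 0], [[-0.394, -0.151, 0.005], 0], [[-0.462, -0.205, 0.005], 0], [[-0.526, -0.264, 0.005], 0], [[-0.584, -0.327, 0.005], 0], [[-0.637, -0.396, 0.005], 0], [[-0.685, -0.468, 0.005], 0]]'

```text
time: 11.4
tool_pos: [0.5127, -0.0217, 0.2003]
tool_rot: [3.141, 0.0, -0.0]
contact_force: [2.2, -3.5, 0.7]
opening: 0.017
grip_force: 40.0
```

```bash
python3 turn2.py .5686 .0118 .5129 -.0217 -2.6 .06 10
```

```text
[[[-0.032, -0.057]], [[-0.06, -0.115]], [[-0.085, -0.175]], [[-0.106, -0.237]], [[-0.124, -0.299]], [[-0.137, -0.363]], [[-0.147, -0.427]], [[-0.153, -0.492]], [[-0.155, -0.557]], [[-0.153, -0.622]]] -3.2 0.5037108395733411 0.015594319322792705
```

Call:
step_arm --motion '[[[-0.032, -0.057, 0], 0], [[-0.06, -0.115, 0], 0], [[-0.085, -0.175, 0], 0], [[-0.106, -0.237, 0], 0], [[-0.124, -0.299, 0.005], 0], [[-0.137, -0.363, 0.005], 0], [[-0.147, -0.427, 0.005], 0], [[-0.153, -0.492, 0.005], 0], [[-0.155, -0.557, 0.005], 0], [[-0.153, -0.622, 0.005], 0]]'

```text
time: 12.65
tool_pos: [0.5037, 0.0157, 0.2]
tool_rot: [3.142, 0.0, -0.0]
contact_force: [-0.6, -2.7, 1.1]
opening: 0.0174
grip_force: 40.0
```

```bash
python3 turn2.py .5686 .0118 .5037 .0156 -3.2 .06 5;python3 turn2.py .5686 .0118 .5049 .0245 -3.338 .06 5
```

```text
[[[0.006, -0.065]], [[0.016, -0.129]], [[0.029, -0.193]], [[0.046, -0.255]], [[0.067, -0.317]]] -3.5 0.5077303153260982 0.03460090979982529
[[[0.014, -0.063]], [[0.032, -0.125]], [[0.054, -0.187]], [[0.08, -0.246]], [[0.109, -0.304]]] -3.638 0.5114455452059175 0.042757524080442554
```

Call:
step_arm --motion '[[[0.006, -0.065, 0], 0], [[0.016, -0.129, 0], 0], [[0.029, -0.193, 0], 0], [[0.046, -0.255, 0], 0], [[0.067, -0.317, 0.002], 0]]'

```text
time: 13.28
tool_pos: [0.5078, 0.0347, 0.1999]
tool_rot: [3.142, 0.0, -0.0]
contact_force: [-1.4, -2.8, 2.2]
opening: 0.017
grip_force: 40.0
```

```bash
for a in "0.5077 .0346 -3.5" ; do python3 turn2.py .5686 .0118 $a .05 5;done; python3 turn2.py .5686 .0118 .5152 .0489 -3.75 .05 5;python3 turn2.py .5686 .0118 .5261 .061 -4.0 .05 5;python3 turn2.py .5686 .0118 .5398 .0700 -4.25 .05 5;python3 turn2.py .5686 .0118 .5549 .0753 -4.5 .05 5;python3 turn2.py .5686 .0118 .5710 .0768 -4.75 .05 5
```

```text
[[[0.021, -0.05]], [[0.044, -0.099]], [[0.069, -0.147]], [[0.096, -0.194]], [[0.126, -0.239]]] -3.75 0.5152636417729285 0.04895148571825234
[[[0.033, -0.045]], [[0.067, -0.087]], [[0.104, -0.127]], [[0.142, -0.165]], [[0.182, -0.202]]] -4.0 0.5261131646438653 0.06099216219501533
[[[0.042, -0.034]], [[0.086, -0.066]], [[0.131, -0.096]], [[0.177, -0.124]], [[0.225, -0.15]]] -4.25 0.5396043131556034 0.06997430828485793
[[[0.046, -0.023]], [[0.096, -0.043]], [[0.147, -0.061]], [[0.199, -0.076]], [[0.252, -0.089]]] -4.5 0.5548982730369993 0.07533945764823131
[[[0.053, -0.011]], [[0.107, -0.018]], [[0.161, -0.023]], [[0.215, -0.025]], [[0.269, -0.024]]] -4.75 0.5710441399377185 0.07675403128339958
[[[0.055, 0.004]], [[0.109, 0.01]], [[0.162, 0.019]], [[0.215, 0.03]], [[0.267, 0.044]]] -5.0 0.5870380420551097 0.074130077853104
```

Call:
step_arm --motion '[[[0.021, -0.05, 0], 0], [[0.044, -0.099, 0], 0], [[0.069, -0.147, 0], 0], [[0.096, -0.194, 0], 0], [[0.126, -0.239, 0.002], 0]]'

```text
time: 13.9
tool_pos: [0.5154, 0.0489, 0.1998]
tool_rot: [-3.142, 0.0, -0.0]
contact_force: [-2.1, -1.2, 1.8]
opening: 0.0172
grip_force: 40.0
```

Call:
step_arm --motion '[[[0.033, -0.045, 0], 0], [[0.067, -0.087, 0], 0], [[0.104, -0.127, 0], 0], [[0.142, -0.165, 0], 0], [[0.182, -0.202, 0.002], 0]]'

```text
time: 14.52
tool_pos: [0.5264, 0.0611, 0.1997]
tool_rot: [-3.142, 0.0, -0.0]
contact_force: [-3.3, -1.5, 1.9]
opening: 0.0174
grip_force: 40.0
```

Call:
step_arm --motion '[[[0.042, -0.034, 0], 0], [[0.086, -0.066, 0], 0], [[0.131, -0.096, 0], 0], [[0.177, -0.124, 0], 0], [[0.225, -0.15, 0.002], 0]]'

```text
time: 15.15
tool_pos: [0.54, 0.07, 0.1996]
tool_rot: [3.142, 0.0, -0.0]
contact_force: [-3.3, -1.0, 1.0]
opening: 0.0173
grip_force: 40.0
```

Call:
step_arm --motion '[[[0.046, -0.023, 0], 0], [[0.096, -0.043, 0], 0], [[0.147, -0.061, 0], 0], [[0.199, -0.076, 0], 0], [[0.252, -0.089, 0.002], 0]]'

```text
time: 15.78
tool_pos: [0.5552, 0.0752, 0.1995]
tool_rot: [3.142, -0.0, -0.0]
contact_force: [-3.8, -1.9, 2.3]
opening: 0.0174
grip_force: 40.0
```

Call:
step_arm --motion '[[[0.053, -0.011, 0], 0], [[0.107, -0.018, 0], 0], [[0.161, -0.023, 0], 0], [[0.215, -0.025, 0], 0], [[0.269, -0.024, 0.002], 0]]'

```text
time: 16.4
tool_pos: [0.5713, 0.0766, 0.1993]
tool_rot: [3.142, 0.0, -0.0]
contact_force: [-3.3, -2.2, 1.1]
opening: 0.0171
grip_force: 40.0
```

Call:
step_arm --motion '[[[0.055, 0.004, 0], 0], [[0.109, 0.01, 0], 0], [[0.162, 0.019, 0], 0], [[0.215, 0.03, 0], 0], [[0.267, 0.044, 0.002], 0]]'

```text
time: 17.02
tool_pos: [0.586, 0.0744, 0.199]
tool_rot: [-3.141, 0.003, 0.0]
contact_force: [-7.5, 0.9, 3.2]
opening: 0.0175
grip_force: 40.0
```

```bash
python3 turn2.py .5686 .0118 .5870 .0741 -5.0 .04 5;python3 turn2.py .5686 .0118 .5989 .0693 -5.2 .04 5;python3 turn2.py .5686 .0118 .6100 .0618 -5.4 .04 5;python3 turn2.py .5686 .0118 .6190 .0528 -5.6 .04 5
```

```text
[[[0.042, 0.013]], [[0.083, 0.027]], [[0.123, 0.044]], [[0.162, 0.062]], [[0.201, 0.081]]] -5.2 0.5990535836345245 0.06922455262180996
[[[0.04, 0.022]], [[0.077, 0.045]], [[0.113, 0.069]], [[0.149, 0.094]], [[0.183, 0.121]]] -5.4 0.6098550369362713 0.062029691691139165
[[[0.031, 0.024]], [[0.062, 0.054]], [[0.093, 0.085]], [[0.122, 0.116]], [[0.15, 0.149]]] -5.6000000000000005 0.6190117821031662 0.052832331461700854
[[[0.027, 0.034]], [[0.052, 0.069]], [[0.076, 0.105]], [[0.098, 0.142]], [[0.119, 0.18]]] -5.8 0.6261587686011857 0.04199914166189423
```

Call:
step_arm --motion '[[[0.042, 0.013, 0], 0], [[0.083, 0.027, 0], 0], [[0.123, 0.044, 0], 0], [[0.162, 0.062, 0], 0], [[0.162, 0.062, 0], 0]]'

```text
time: 17.65
tool_pos: [0.5953, 0.0712, 0.1989]
tool_rot: [-3.14, 0.004, 0.0]
contact_force: [-9.6, 1.0, 3.6]
opening: 0.0171
grip_force: 40.0
```

Call:
step_arm --motion '[[[0.03, 0.015, 0], 0], [[0.06, 0.032, 0], 0], [[0.06, 0.032, 0], 0]]'

```text
time: 18.02
tool_pos: [0.5987, 0.0696, 0.1988]
tool_rot: [-3.14, 0.005, 0.0]
contact_force: [-9.7, 2.9, 4.2]
opening: 0.017
grip_force: 40.0
```

Call:
step_arm --motion '[[[0, 0, 0], 0], [[0, 0, 0], 0], [[0, 0, 0], 0], [[0, 0, 0], 0], [[0, 0, -0.3], 0], [[0, 0, -1.0], 0], [[0, 0, -1.8], 0], [[0, 0, -1.8], 0], [[0, 0, -1.8], 0]]' --hand 170

```text
time: 19.15
tool_pos: [0.6002, 0.0683, 0.3066]
tool_rot: [3.142, 0.001, -0.0]
contact_force: [0.2, -0.5, -0.9]
opening: 0.0307
grip_force: 0.0
```

```bash
python3 - <<'E'
from h import *
s=robot.observe();print(s["time"],s["tool_pos"],s["contact_force"],s["opening"])
S=cam("side")
cv2.imwrite("pics/end.png",cv2.resize(S["pixels"][130:270,220:340],(514,600),interpolation=2)[...,::-1])
for x in blobs(S["pixels"].max(2)<60,(255,180,310,225)):print(x)
# handle location on side ray at z .194
E
```

```text
19.15 [0.60022674 0.06828568 0.30661097] [ 0.20794866 -0.52554297 -0.8860765 ] 0.030658880046555873
(array([271, 194,  11,  11, 109]), array([276., 199.]))
(array([255, 202,   2,  14,  16]), array([255.125, 209.   ]))
(array([267, 215,   8,   6,  13]), array([270.07692308, 217.46153846]))
```

View pics/end.png

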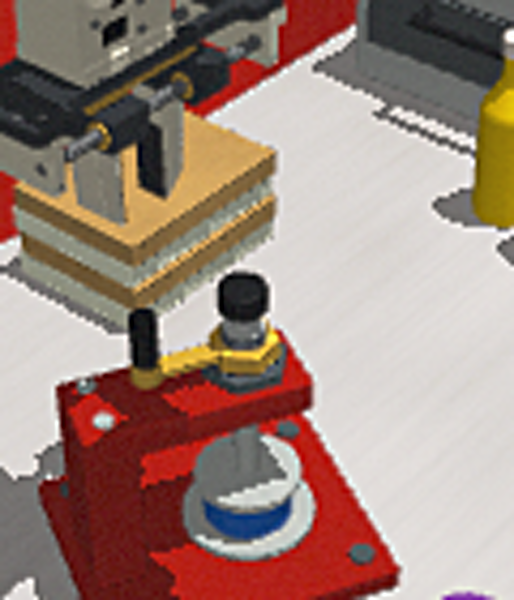

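The gripper is clear. The knob is unchanged at (276,199), the plate is on the blue puck, and the crank now points to crop (143,345) with the last force about 10 N. Handing in.

```bash
python3 -c "
from cell import robot
print(robot.hand_in())"
```

```text
the job is handed in; nothing more can be done
None
```

The press plate rests on the blue puck (about 13 N at the knob), the jam nut is snug at about 10 N on the handle, the gripper has let go, and the job was handed in at about 19 s; the hand-in gave no verdict.

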